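Empty the dipper of tumbled stones

ROBOT

A 7-joint arm with a two-finger parallel gripper is mounted at the origin on the work surface. World frame = base frame: x ahead of the robot, y to its left, z up, the work surface at z = 0. Lengths are in m, angles in rad, forces in N, time in s.
With the tool pointing down it reaches from about 0.4 to 0.9 m from the base axis. Payload 5.5 kg.
Tool frame: the origin (TCP) lies at the very end of the fingers, on their centre line; the grasp point (between the pads) lies 19 mm behind it; z points along the fingers, y is the line along which they close (so a half turn about z gives the same grasp; the last joint's range is limited). The gripper opens to 85 mm and grips with 20 to 120 N. Pads are 22 mm wide; open, the fingers measure 114 mm over their backs; the gripper's body (76 mm by 85 mm) begins 54 mm behind the grasp point. The pads swing forward as they close: fully open they stand 13 mm farther back than shut.
Start: joints at [1.436, 0.501, -0.427, 1.55, 0.221, 1.138, -0.21], TCP at [0.252, -0.599, 0.231] pointing down, gripper open.
Joint ranges: [-2.88, 2.88], [-0.31, 2.03], [-1.54, 1.56], [0.2, 2.42], [-1.41, 4.55], [0.19, 2.02], [-2.57, 2.57]. Speed limits (rad/s): [2.57, 2.57, 3.14, 3.14, 3.14, 3.14, 3.14].

INTERFACE

Orientations are given as a unit quaternion [w, x, y, z].
In Python, from station import readout, vision, job gives the robot as it stands.
- The arm moves only by the tool carry_out, never from a script. Its arguments are lists of equal length, an entry for each row: "gripper": the opening, from 0 (shut) to 1 (fully open); "xyz": the shift along the world's x, y, z in m, a list of three; "spin": the turn about the world's z in degrees. A call has 1 to 10 rows; each row is the pose to reach, as a shift and turn from the pose commanded when the call began; what a row does not reach only later rows make up. A row lasts 1/12 s, in which the tool goes at most 41.7 mm and 7.16 degrees, less where a joint would pass 70% of its speed; a pose out of reach is approached as far as the arm can. A call with a gripper value outside its range is refused whole. The fingers move at their own pace and stop on an object; "grip_force" is the grip in N (left out, the last holds). Time passes only in rows, so rows that repeat a pose let the fingers close. It gives the time, the measured TCP pose, the force, the opening and the grip force at its end, in the units of the state.
- readout.read_state(): the state, without advancing time (a new reading comes with each control period).
- vision.grab_frame(name): name is "side" or "top"; returns (picture, depth): 400x640x3 uint8, blue, green, red; 400x640 float32, m along the optical axis (not along the pixel's ray), 0 where there is no reading.
- vision.camera_model(name): a dict with "K" (3x3 intrinsics, pixels), "dist_coeffs" ([k1, k2, p1, p2, k3] as OpenCV has them; the pictures are not rectified), "T" (4x4, takes a point from camera to world coordinates). Camera axes: x right, y down, z forward; pixel columns grow to the right and rows downward; lengths in m; the calibration is good to about 2 mm. A picture is of the moment at which its call begins. camera_model takes no time and is no camera call.
- job.job_done(): hands the job in; it is judged then, once.
The state is a dict: "t": time; "q": joint angles; "dq": joint speeds; "joint_torque": joint torques, N m; "ee_pos": TCP position; "eef_rot": TCP orientation; "wrist_force": force on the tool from outside, world axes, zero at the start; "moment": the same for the moment, N m; "opening": finger opening in m; "finger_force": force on a finger pad.
Only numpy, scipy, OpenCV 4.12 (cv2) and the standard library are available. Lean on these libraries where they do the work, as an engineer would, in place of code of your own. Each camera call takes 0.05 s, during which the arm holds its last target. There are 200 camera calls.

TASK

Pull the steel dipper with its four stones up out of its sprung rest, tip all the stones out of it into the plywood tray, and then stand the empty dipper upright on the round cork mat, its whole foot on the mat, setting it down gently rather than dropping it. Leave the other loose things on the bench where they are.

Things in the scene. Friction and masses are not known exactly. Their poses are not given: they have to be found in the camera images.
- dipper: steel dipper, loose, about 0.36 kg: flared cup on a weighted round foot, strap handle leaning outward; at first in the rest, four stones in it. Origin: centre of its underside, z up. Foot 72 mm across and 22 high; cup outside 64 mm wide at 22 mm height, 112 mm at the rim (68 mm high), wall 3 mm. Handle on the -x side, at first pointing roughly to the left as seen from the robot
- dipper_grip (a point): point on the handle at (-110, 0, 119) mm in the dipper's frame (axes as the dipper). The handle is a flat strap 24 mm wide (along y), 10 mm thick, 115 mm long; its centre line runs from (-53, 0, 62) mm at the rim outward and upward at 45 deg to (-134, 0, 143) mm
- dipper_rim (a point): centre of the dipper's mouth, 68 mm above its underside (axes as the dipper)
- dipper_in (a point): centre of the cup's inner floor, 26 mm above the dipper's underside (axes as the dipper)
- rest: sprung dipper rest, fixed: plate 120 x 150 mm, 8 mm thick, under the dipper's foot; 6 mm high ribs at x = +-41 mm; two blocks (tops at 38 mm) at y = +-66 mm each with a sprung steel ball that holds the foot down: the dipper comes off straight up, against a catch of some 5 to 15 N in the first 10 mm. Origin: centre of its underside
- tray: plywood tray, fixed, outside 160 mm (x) by 180 mm (y), walls 6 mm thick and 30 mm high above the bench, open on top. Origin: centre of its underside
- mat: round cork mat, fixed, 150 mm across, 8 mm thick. Origin: centre of its underside
- stone0: tumbled green stone in the dipper, roundish, about 23 mm across, 16 g. Origin: its middle
- stone1: tumbled green stone in the dipper, roundish, about 23 mm across, 16 g. Origin: its middle
- stone2: tumbled green stone in the dipper, roundish, about 23 mm across, 16 g. Origin: its middle
- stone3: tumbled green stone in the dipper, roundish, about 23 mm across, 16 g. Origin: its middle
- weight: bystander, loose: brass pan weight, 38 mm across, 52 mm tall, origin under its foot
- vial: bystander, loose: amber glass vial, 24 mm across, 60 mm tall, origin under its foot
- pebble: bystander, loose: large single mottled green serpentine pebble lying on the bench, 52 mm across, 30 mm tall, origin under its middle
- jar: bystander, loose: closed clear jar, 60 mm across, 85 mm tall, origin under its foot
- brush: bystander, loose: hand brush lying flat along its x
- screwdriver: bystander, loose: screwdriver lying flat along its x
Not all that is in view belongs to the job. What is shaped like the rest but blue or red is not meant.

How it is judged:
By the outcome, as a careful person would: the job done as asked, in the order asked, and still so for the second after the job is handed in, with the robot touching nothing.
It also fails if it takes over 67 s, if anything falls off the work surface, if the arm or the gripper's body presses on something with over 40 N, if the wrist force passes 120 N, or if a joint passes its speed limit or range.

## Working session

There is one attempt and no reset: what is moved stays moved. The work goes in short steps, Python scripts to look and compute and a tool call to move; the robot and the scene stay as the last step left them, time stands still between calls to the robot, and variables do not carry over. Pictures are saved under pics/ and viewed, at most 10 in all, crops included, and the job is handed in when it is done.

Besides the shell and the picture viewer there is one more tool, called after ">>>" as name(argument=value, ...) on one line, values as JSON. carry_out: Moves the arm, as the interface text tells. Its arguments: {"type":"object","properties":{"gripper":{"type":"array","items":{"type":"number"}},"xyz":{"type":"array","items":{"type":"array","items":{"type":"number"}}},"spin":{"type":"array","items":{"type":"number"}},"grip_force":{"type":"number"}},"required":["gripper","xyz","spin"]}

```bash
mkdir -p pics; cat > h.py <<'E'
import numpy as np, cv2
from station import readout, vision, job
def px2w(name, uv, depth):
    c=vision.camera_model(name); K=np.array(c["K"]);d=np.array(c["dist_coeffs"]);T=np.array(c["T"])
    uv=np.atleast_2d(np.array(uv,float)); n=cv2.undistortPoints(uv[:,None],K,d)[:,0]
    P=np.c_[n,np.ones(len(n))]*np.asarray(depth).reshape(-1,1)
    return P@T[:3,:3].T+T[:3,3]
def cloud(name):
    im,dp=vision.grab_frame(name)
    v,u=np.mgrid[:400,:640]; P=px2w(name,np.c_[u.ravel(),v.ravel()],dp.ravel()).reshape(400,640,3)
    P[dp==0]=np.nan
    return im,P
def st():
    s=readout.read_state()
    for k in("t","q","ee_pos","eef_rot","wrist_force","opening","finger_force"): print(k,np.round(s[k],3))
E
python3 - <<'E'
from h import *
st()
for n in("top","side"):
    im,P=cloud(n); np.save(n+".npy",P); cv2.imwrite(f"pics/{n}0.png",im)
    print(n,np.array(vision.camera_model(n)["T"]).round(2)[:3])
E
```

```text
t 0.0
q [ 1.436  0.502 -0.427  1.551  0.221  1.138 -0.21 ]
ee_pos [ 0.251 -0.599  0.23 ]
eef_rot [-0.001  0.98   0.198 -0.   ]
wrist_force [-0.707 -0.101  0.195]
opening 0.085
finger_force 0.0
top [[-0.05 -0.98  0.2   0.27]
 [-1.    0.05 -0.01 -0.08]
 [ 0.   -0.2  -0.98  1.37]]
side [[ 0.83 -0.42  0.37  0.04]
 [-0.56 -0.65  0.52 -0.8 ]
 [ 0.02 -0.64 -0.77  1.17]]
```

View pics/top0.png

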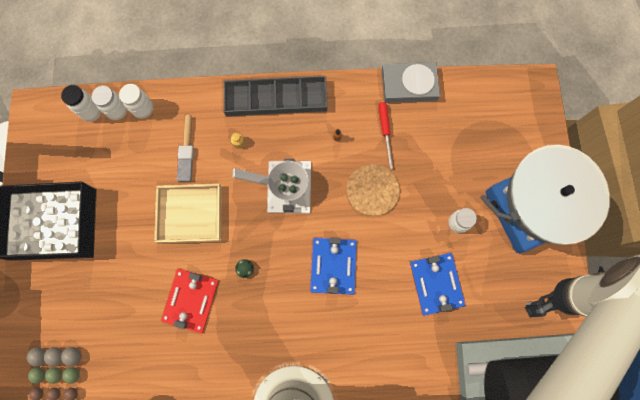

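View pics/side0.png

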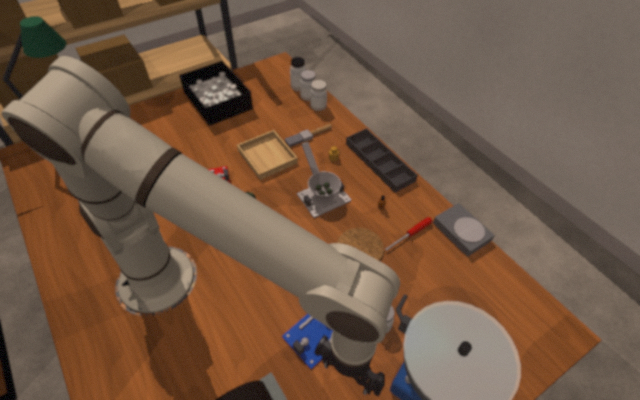

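The top picture shows the dipper with four green stones in the grey rest at (289,187), handle to the left (240,175), tray at (188,214), mat at (373,190). Look-alikes: blue rests (333,266) and (438,284), a red rest (190,300), and the lidded pot (558,193). I choose the grey rest with the stones, and check it in a crop.

```bash
python3 - <<'E'
from h import *
from scipy.optimize import least_squares
P=np.load("top.npy"); im=cv2.imread("pics/top0.png")
c=im[130:260,140:420]; cv2.imwrite("pics/crop1.png",cv2.resize(c,None,fx=2.8,fy=2.8,interpolation=cv2.INTER_CUBIC))
def reg(u0,u1,v0,v1,z0,z1):
    Q=P[v0:v1,u0:u1].reshape(-1,3); return Q[(Q[:,2]>z0)&(Q[:,2]<z1)]
def circ(Q,r):
    return least_squares(lambda p:np.hypot(Q[:,0]-p[0],Q[:,1]-p[1])-r,np.median(Q[:,:2],0),loss="soft_l1",f_scale=.003)
Q=reg(225,315,155,215,.068,.083)
f=circ(Q[Q[:,1]<np.median(Q[:,1])+.05],.0545); print("rim",len(Q),f.x.round(4),np.abs(f.fun).mean().round(4),"z max",Q[:,2].max())
H=reg(225,285,155,200,.095,.17); m=H.mean(0); w=np.linalg.svd(H-m)[2][0]; print("handle",len(H),m.round(4),w.round(3),H[:,2].min(),H[:,2].max())
d=m[:2]-f.x; print("handle dir deg",np.degrees(np.arctan2(d[1],d[0])),np.degrees(np.arctan2(w[1],w[0])))
for z in(.1,.12,.14): 
    h=H[abs(H[:,2]-z)<.006]; print(z,h.mean(0).round(4),np.hypot(*(h.mean(0)[:2]-f.x)).round(4))
M=reg(340,405,160,220,.004,.014); print("mat",len(M),((M.min(0)+M.max(0))/2).round(4),np.ptp(M,axis=0).round(3), np.median(M,0).round(4))
W=reg(145,235,175,250,.022,.036); r=cv2.minAreaRect((W[:,:2]*1000).astype(np.float32)); print("tray",len(W),r)
for n,(u0,u1,v0,v1) in dict(brush=(170,200,110,185),weight=(228,246,130,150),pebble=(232,258,256,282),vial=(330,345,125,143),jar=(445,480,205,237),sd=(375,400,98,170)).items():
    b=reg(u0,u1,v0,v1,.006,.2); print(n,b.min(0).round(3),b.max(0).round(3))
R=reg(262,316,155,216,.004,.012);R2=reg(262,316,180,216,.028,.042);print("rest",R[:,:2].min(0),R[:,:2].max(0),R2.mean(0))
E
```

```text
rim 320 [ 0.5964 -0.0117] 0.0028 z max 0.0828303432505304
handle 275 [0.6026 0.0922 0.1272] [-0.042 -0.721 -0.692] 0.09574394050300494 0.15693097616130336
handle dir deg 86.56654068905942 -93.36530023393725
0.1 [0.6012 0.0648 0.1004] 0.0766
0.12 [0.602  0.0851 0.1204] 0.097
0.14 [0.6037 0.1051 0.1401] 0.117
mat 2117 [ 0.5789 -0.2493  0.009 ] [0.175 0.186 0.01 ] [ 0.5759 -0.247   0.0084]
tray 572 ((543.3163452148438, 272.88079833984375), (180.5399169921875, 186.73826599121094), 89.4203872680664)
brush [0.608 0.238 0.006] [0.842 0.329 0.035]
weight [0.717 0.114 0.006] [0.765 0.158 0.058]
pebble [0.337 0.085 0.006] [0.405 0.144 0.034]
vial [ 0.726 -0.175  0.006] [ 0.766 -0.14   0.063]
jar [ 0.43  -0.544  0.006] [ 0.518 -0.446  0.093]
sd [ 0.633 -0.343  0.006] [ 0.848 -0.258  0.039]
rest [ 0.51183368 -0.08774444] [0.69025503 0.06716248] [ 0.57384379 -0.01006142  0.03568957]
```

View pics/crop1.png

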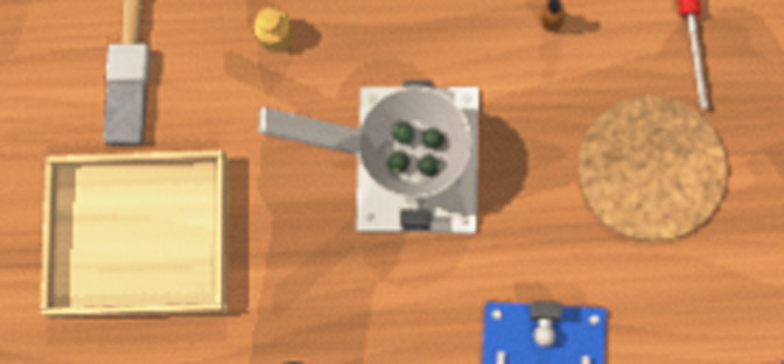

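The crop confirms it: four green stones in the steel dipper, cup centre near crop (415,143), grey plate, handle to the left. The heights and radii agree with the given geometry, so I take the grasp at TCP (0.603, 0.098, 0.105) with the closing line along x.

>>> carry_out(gripper=[1,1,1,1,1,1,1,1,1,1], xyz=[[0.0176,0.0348,0.002],[0.0352,0.0696,0.004],[0.0528,0.1044,0.006],[0.0704,0.1392,0.008],[0.088,0.174,0.01],[0.1056,0.2088,0.012],[0.1232,0.2436,0.014],[0.1408,0.2784,0.016],[0.1584,0.3132,0.018],[0.176,0.348,0.02]], spin=[6.4,12.8,19.2,25.6,32,38.4,44.8,51.2,57.6,63.8])

```text
t: 0.93
ee_pos: [0.428, -0.2495, 0.2513]
eef_rot: [-0.0, 0.726, 0.688, -0.0]
wrist_force: [0.6, -0.7, -0.3]
opening: 0.0854
finger_force: 0.0
```

>>> carry_out(gripper=[1,1,1,1,1,1,1,1,1,1], xyz=[[0.0176,0.0348,0],[0.0352,0.0696,0],[0.0528,0.1044,0],[0.0704,0.1392,0],[0.088,0.174,0],[0.1056,0.2088,0],[0.1232,0.2436,0],[0.1408,0.2784,0],[0.1584,0.3132,0],[0.176,0.348,0]], spin=[0,0,0,0,0,0,0,0,0,0])

```text
t: 1.77
ee_pos: [0.6042, 0.0982, 0.2507]
eef_rot: [-0.0, 0.728, 0.686, -0.0]
wrist_force: [1.2, -0.3, 0.5]
opening: 0.0857
finger_force: 0.0
```

>>> carry_out(gripper=[1,1,1,1,1,1,1,1,1,1], xyz=[[-0.001,0,-0.03],[-0.001,0,-0.06],[-0.001,0,-0.085],[-0.001,0,-0.11],[-0.001,0,-0.125],[-0.001,0,-0.135],[-0.001,0,-0.142],[-0.001,0,-0.146],[-0.001,0,-0.146],[-0.001,0,-0.146]], spin=[0,0,0,0,0,0,0,0,0,0])

```text
t: 2.6
ee_pos: [0.6036, 0.0969, 0.1063]
eef_rot: [0.0, 0.728, 0.686, 0.001]
wrist_force: [0.6, 0.3, 0.4]
opening: 0.0857
finger_force: 0.0
```

>>> carry_out(gripper=[0.6,0.4,0.3,0.2,0.1,0,0,0,0,0], xyz=[[0,0,0],[0,0,0],[0,0,0],[0,0,0],[0,0,0],[0,0,0],[0,0,0],[0,0,0],[0,0,0],[0,0,0]], spin=[0,0,0,0,0,0,0,0,0,0], grip_force=120)

```text
t: 3.43
ee_pos: [0.6032, 0.0971, 0.1057]
eef_rot: [0.0, 0.728, 0.686, 0.0]
wrist_force: [-0.4, 0.4, 4.5]
opening: 0.022
finger_force: 117.4
```

>>> carry_out(gripper=[0,0,0,0,0,0,0,0,0,0], xyz=[[0,0,0.002],[0,0,0.004],[0,0,0.006],[0,0,0.008],[0,0,0.01],[0,0,0.012],[0,0,0.014],[0,0,0.017],[0,0,0.02],[0,0,0.023]], spin=[0,0,0,0,0,0,0,0,0,0])

```text
t: 4.27
ee_pos: [0.6031, 0.0967, 0.1292]
eef_rot: [0.0, 0.728, 0.686, 0.0]
wrist_force: [0.4, -0.3, -4.1]
opening: 0.0223
finger_force: 118.2
```

```bash
python3 - <<'E'
from h import *
im,P=cloud("side"); cv2.imwrite("pics/s1.png",cv2.resize(im[100:260,220:420],None,fx=3,fy=3))
Q=P[140:240,280:360].reshape(-1,3)
E
```

```text
(no output)
```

View pics/s1.png

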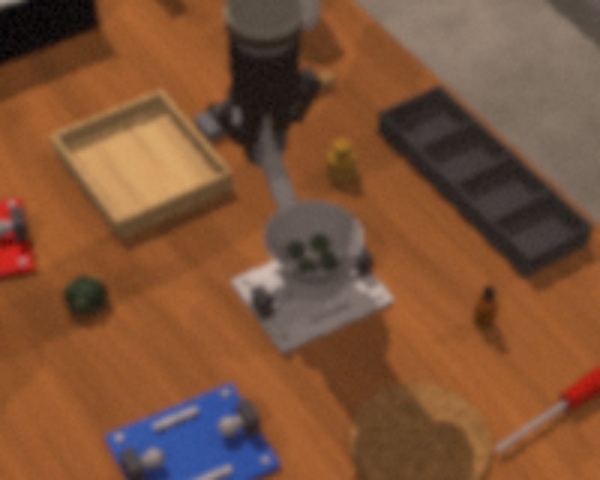

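The dipper is clear of the rest: the cup is seen above the grey plate at crop (315,240) with all four stones in it, and the wrist carries its full 4.1 N.

>>> carry_out(gripper=[0,0,0,0,0,0,0,0,0,0], xyz=[[0,0,0.008],[0,0,0.02],[0,0.002,0.033],[0,0.008,0.045],[0,0.018,0.05],[-0.003,0.03,0.05],[-0.006,0.045,0.05],[-0.01,0.062,0.05],[-0.013,0.08,0.05],[-0.017,0.1,0.05]], spin=[0,0,0,0,0,0,0,0,0,0])

```text
t: 5.15
ee_pos: [0.5849, 0.1986, 0.178]
eef_rot: [-0.0, 0.728, 0.686, -0.0]
wrist_force: [0.6, 0.0, -4.1]
opening: 0.022
finger_force: 118.2
```

>>> carry_out(gripper=[0,0,0,0,0,0,0,0,0,0], xyz=[[-0.004,0.023,0],[-0.008,0.047,0],[-0.012,0.072,0],[-0.016,0.097,0],[-0.02,0.122,0],[-0.024,0.147,0],[-0.028,0.172,0],[-0.032,0.195,0],[-0.035,0.213,0],[-0.036,0.223,0]], spin=[0,0,0,0,0,0,0,0,0,0])

```text
t: 5.98
ee_pos: [0.5463, 0.4249, 0.1781]
eef_rot: [-0.002, 0.726, 0.688, 0.0]
wrist_force: [-0.1, 0.5, -5.3]
opening: 0.0218
finger_force: 118.4
```

```bash
cat >> h.py <<'E'
def rimtilt(y0,y1,zmin=.05,x0=.44,x1=.64):
    im,P=cloud("top"); m=(P[...,1]>y0)&(P[...,1]<y1)&(P[...,2]>zmin)&(P[...,0]>x0)&(P[...,0]<x1)
    return im,P,m
E
python3 - <<'E'
from h import *
st()
im,P,m=rimtilt(.22,.40,.06)
cv2.imwrite("pics/t2.png",cv2.resize(im[140:260,110:270],None,fx=4,fy=4))
Q=P[m]
for y in np.arange(.23,.42,.015):
    q=Q[abs(Q[:,1]-y)<.0075]
    if len(q): print(y.round(3),len(q),q[:,2].min().round(3),q[:,2].max().round(3),q[:,0].min().round(3),q[:,0].max().round(3))
E
```

```text
t 5.983
q [-0.191  0.725 -0.798  1.472  0.538  1.172 -1.127]
ee_pos [0.546 0.425 0.178]
eef_rot [-0.002  0.726  0.688  0.   ]
wrist_force [-0.143  0.48  -5.318]
opening 0.022
finger_force 118.403
0.23 225 0.627 0.681 0.44 0.492
0.245 253 0.617 0.674 0.44 0.502
0.26 300 0.144 0.667 0.44 0.561
0.275 347 0.128 0.66 0.44 0.58
0.29 361 0.116 0.654 0.44 0.588
0.305 399 0.122 0.646 0.44 0.592
0.32 401 0.126 0.639 0.441 0.594
0.335 371 0.137 0.633 0.448 0.593
0.35 369 0.583 0.624 0.455 0.557
0.365 357 0.581 0.618 0.463 0.567
0.38 413 0.528 0.61 0.469 0.585
0.395 354 0.546 0.603 0.478 0.593
```

View pics/t2.png

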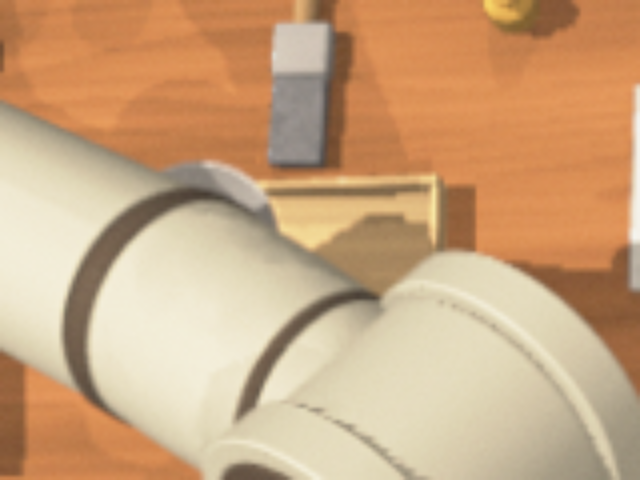

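The picture shows the arm covering most of the dipper, with the cup rim just visible at (215,175). The depth points put the rim level at about 0.146 m, so it is still upright. I lower it to the tray floor.

>>> carry_out(gripper=[0,0,0,0,0,0,0,0,0,0], xyz=[[0,-0.002,-0.012],[0,-0.004,-0.025],[0,-0.005,-0.038],[0,-0.005,-0.05],[0,-0.005,-0.058],[0,-0.005,-0.063],[0,-0.005,-0.066],[0,-0.005,-0.068],[0,-0.005,-0.07],[0,-0.005,-0.072]], spin=[0,0,0,0,0,0,0,0,0,0])

```text
t: 6.87
ee_pos: [0.5501, 0.4153, 0.1068]
eef_rot: [-0.0, 0.728, 0.686, 0.001]
wrist_force: [-0.2, -0.5, -4.7]
opening: 0.0223
finger_force: 118.5
```

```bash
python3 - <<'E'
from h import *
st()
P=np.load("top.npy"); Q=P[195:235,170:210].reshape(-1,3); print("tray floor z",np.nanmedian(Q[:,2]))
Q=P[370:395,20:60].reshape(-1,3)
B=P[225:245,240:300].reshape(-1,3); print("bench",np.nanmedian(B[:,2]))
# arc: grip rel to foot edge, theta
for th in range(0,121,10):
    t=np.radians(th); c,s=np.cos(t),np.sin(t)
    f=lambda x,z:(x*c+z*s,-x*s+z*c)
    print(th,"foot piv",np.round(f(-146,119),0),"rim piv",np.round(f(-166,51),0))
E
```

```text
t 6.867
q [-0.198  0.792 -0.755  1.528  0.593  1.059 -1.159]
ee_pos [0.55  0.415 0.107]
eef_rot [-0.     0.728  0.686  0.001]
wrist_force [-0.164 -0.526 -4.729]
opening 0.022
finger_force 118.493
tray floor z 0.006261840183879985
bench 0.00019663397822478057
0 foot piv [-146.  119.] rim piv [-166.   51.]
10 foot piv [-123.  143.] rim piv [-155.   79.]
20 foot piv [-96. 162.] rim piv [-139.  105.]
30 foot piv [-67. 176.] rim piv [-118.  127.]
40 foot piv [-35. 185.] rim piv [-94. 146.]
50 foot piv [ -3. 188.] rim piv [-68. 160.]
60 foot piv [ 30. 186.] rim piv [-39. 169.]
70 foot piv [ 62. 178.] rim piv [ -9. 173.]
80 foot piv [ 92. 164.] rim piv [ 21. 172.]
90 foot piv [119. 146.] rim piv [ 51. 166.]
100 foot piv [143. 123.] rim piv [ 79. 155.]
110 foot piv [162.  96.] rim piv [105. 139.]
120 foot piv [176.  67.] rim piv [127. 118.]
```

>>> carry_out(gripper=[0,0,0,0,0,0], xyz=[[0,0,-0.001],[0,0,-0.002],[0,0,-0.003],[0,0,-0.004],[0,0,-0.004],[0,0,-0.004]], spin=[0,0,0,0,0,0])

```text
t: 7.37
ee_pos: [0.5501, 0.4161, 0.1039]
eef_rot: [-0.0, 0.728, 0.686, 0.001]
wrist_force: [-1.7, 1.8, 5.1]
opening: 0.0221
finger_force: 119.1
```

>>> carry_out(gripper=[0,0,0,0], xyz=[[0,0,0],[0,0,0],[0,0,0],[0,0,0]], spin=[0,0,0,0], grip_force=30)

```text
t: 7.7
ee_pos: [0.5501, 0.4161, 0.1039]
eef_rot: [-0.0, 0.728, 0.686, 0.001]
wrist_force: [-1.4, 1.5, 6.7]
opening: 0.0223
finger_force: 119.1
```

>>> carry_out(gripper=[0,0,0,0,0,0,0,0,0,0], xyz=[[-0.001,-0.011,0.012],[-0.001,-0.023,0.024],[-0.002,-0.036,0.034],[-0.003,-0.05,0.043],[-0.004,-0.064,0.051],[-0.005,-0.079,0.057],[-0.006,-0.095,0.062],[-0.007,-0.111,0.066],[-0.007,-0.119,0.068],[-0.007,-0.119,0.068]], spin=[0,0,0,0,0,0,0,0,0,0])

```text
t: 8.53
ee_pos: [0.5438, 0.2919, 0.17]
eef_rot: [0.001, 0.729, 0.684, -0.001]
wrist_force: [0.1, 0.2, -4.9]
opening: 0.0219
finger_force: 118.5
```

```bash
python3 - <<'E'
from h import *
st()
im,P=cloud("side"); cv2.imwrite("pics/s3.png",cv2.resize(im[90:210,200:360],None,fx=5,fy=5,interpolation=cv2.INTER_CUBIC))
E
```

```text
t 8.533
q [ 0.053  0.615 -0.827  1.682  0.507  1.074 -0.996]
ee_pos [0.544 0.292 0.17 ]
eef_rot [ 0.001  0.729  0.684 -0.001]
wrist_force [ 0.106  0.234 -4.917]
opening 0.022
finger_force 118.505
```

View pics/s3.png

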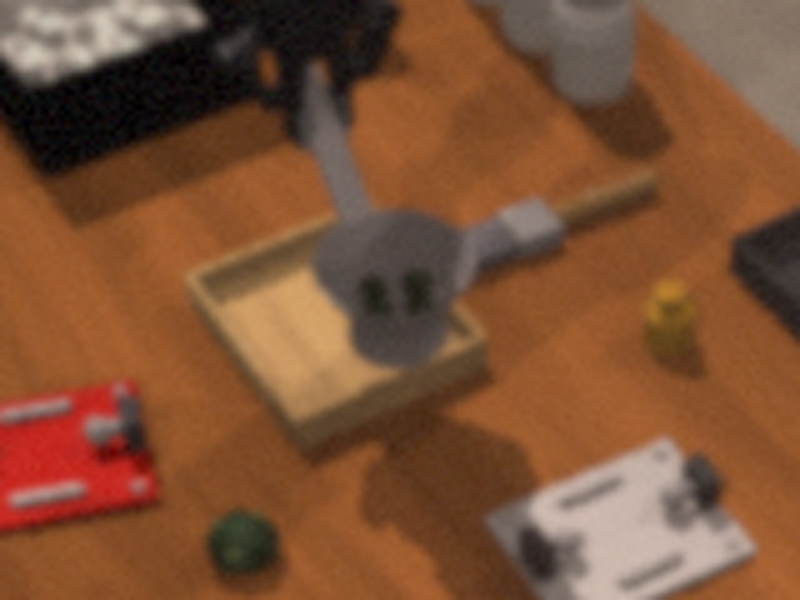

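The picture shows the dipper still level above the tray, cup at (390,280), stones inside. The grip stayed at 118 N, so it lifted rigidly instead of turning. I go back down and change the opening command along with the force.

>>> carry_out(gripper=[0,0,0,0,0,0,0,0,0,0], xyz=[[0.001,0.015,-0.005],[0.002,0.035,-0.01],[0.003,0.057,-0.018],[0.004,0.08,-0.03],[0.006,0.1,-0.042],[0.007,0.114,-0.054],[0.007,0.119,-0.061],[0.007,0.119,-0.065],[0.007,0.119,-0.067],[0.007,0.119,-0.067]], spin=[0,0,0,0,0,0,0,0,0,0])

```text
t: 9.42
ee_pos: [0.5487, 0.417, 0.1046]
eef_rot: [-0.001, 0.727, 0.686, 0.001]
wrist_force: [-1.4, 2.3, 0.5]
opening: 0.0222
finger_force: 118.5
```

>>> carry_out(gripper=[0.2,0.2,0.2,0.2,0.2,0.2], xyz=[[0,0,0],[0,0,0],[0,0,0],[0,0,0],[0,0,0],[0,0,0]], spin=[0,0,0,0,0,0], grip_force=30)

```text
t: 9.92
ee_pos: [0.5503, 0.4148, 0.1039]
eef_rot: [0.0, 0.728, 0.686, 0.0]
wrist_force: [-2.2, 1.8, 3.0]
opening: 0.0221
finger_force: 118.8
```

>>> carry_out(gripper=[0.4,0.4,0.4,0.4,0.4], xyz=[[0,0,0],[0,0,0],[0,0,0],[0,0,0],[0,0,0]], spin=[0,0,0,0,0], grip_force=30)

```text
t: 10.33
ee_pos: [0.5501, 0.4141, 0.103]
eef_rot: [0.0, 0.728, 0.686, -0.0]
wrist_force: [-0.3, 0.4, -0.1]
opening: 0.0341
finger_force: 0.0
```

>>> carry_out(gripper=[0,0,0,0,0], xyz=[[0,0,0],[0,0,0],[0,0,0],[0,0,0],[0,0,0]], spin=[0,0,0,0,0], grip_force=30)

```text
t: 10.75
ee_pos: [0.55, 0.4145, 0.1032]
eef_rot: [0.0, 0.728, 0.686, -0.0]
wrist_force: [0.2, -0.7, -1.1]
opening: 0.0233
finger_force: 31.0
```

>>> carry_out(gripper=[0,0,0,0,0,0,0,0,0,0], xyz=[[-0.001,-0.011,0.012],[-0.001,-0.023,0.024],[-0.002,-0.036,0.034],[-0.003,-0.05,0.043],[-0.004,-0.064,0.051],[-0.005,-0.079,0.057],[-0.006,-0.095,0.062],[-0.007,-0.111,0.066],[-0.007,-0.111,0.066],[-0.007,-0.111,0.066]], spin=[0,0,0,0,0,0,0,0,0,0])

```text
t: 11.58
ee_pos: [0.543, 0.3018, 0.1694]
eef_rot: [0.0, 0.729, 0.685, -0.0]
wrist_force: [0.4, 0.3, -4.0]
opening: 0.0233
finger_force: 33.1
```

```bash
python3 - <<'E'
from h import *
st()
im,P=cloud("side"); cv2.imwrite("pics/s4.png",cv2.resize(im[90:210,200:360],None,fx=5,fy=5,interpolation=cv2.INTER_CUBIC))
E
```

```text
t 11.583
q [ 0.036  0.622 -0.827  1.673  0.51   1.076 -1.009]
ee_pos [0.543 0.302 0.169]
eef_rot [ 0.     0.729  0.685 -0.   ]
wrist_force [ 0.408  0.328 -3.953]
opening 0.023
finger_force 33.1
```

View pics/s4.png

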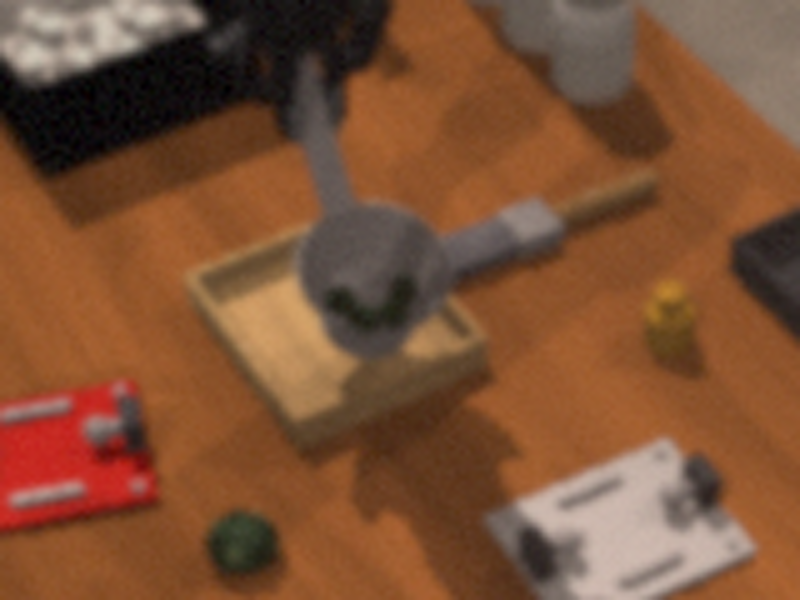

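The picture shows the dipper in the air over the tray, tipped about 20° toward the robot's right, cup at (370,275) with the stones still inside. So 30 N lets it turn, with friction. I set the foot edge on the tray floor near the back wall and roll it over from there with light downward pressure.

>>> carry_out(gripper=[0,0,0,0,0,0,0,0,0,0], xyz=[[0.001,0.02,0],[0.003,0.045,0],[0.004,0.07,0],[0.006,0.092,0],[0.006,0.104,-0.005],[0.006,0.104,-0.012],[0.006,0.104,-0.018],[0.006,0.104,-0.022],[0.006,0.104,-0.025],[0.006,0.104,-0.027]], spin=[0,0,0,0,0,0,0,0,0,0])

```text
t: 12.47
ee_pos: [0.549, 0.4165, 0.1501]
eef_rot: [-0.003, 0.727, 0.687, 0.007]
wrist_force: [-4.8, 11.0, 30.9]
opening: 0.0237
finger_force: 39.4
```

```bash
python3 - <<'E'
from h import *
st()
im,P=cloud("side"); cv2.imwrite("pics/s5.png",im); np.save("s5.npy",P)
m=(P[...,1]>.18)&(P[...,1]<.42)&(P[...,2]>.045)&(P[...,2]<.14)&(P[...,0]>.45)&(P[...,0]<.64)
Q=P[m]; Q=Q[np.argsort(Q[:,1])]
for y in np.arange(.2,.42,.02):
    q=Q[abs(Q[:,1]-y)<.01]
    if len(q)>5: print(y.round(2),len(q),np.percentile(q,[2,50,98],axis=0)[:,2].round(3))
E
```

```text
t 12.467
q [-0.173  0.742 -0.791  1.516  0.56   1.105 -1.137]
ee_pos [0.549 0.417 0.15 ]
eef_rot [-0.003  0.727  0.687  0.007]
wrist_force [-4.842 10.966 30.86 ]
opening 0.024
finger_force 39.447
0.28 17 [0.073 0.078 0.083]
0.3 42 [0.051 0.071 0.088]
0.32 119 [0.047 0.066 0.093]
0.34 118 [0.051 0.069 0.099]
0.36 176 [0.054 0.074 0.105]
0.38 176 [0.062 0.097 0.133]
0.4 21 [0.118 0.132 0.139]
```

The 31 N reading means the back of the foot came down on the tray's rear wall. I lift it, move it toward the tray middle and set it down again.

>>> carry_out(gripper=[0,0,0,0,0,0,0,0,0,0], xyz=[[0,0,0.012],[0,0,0.022],[0,-0.012,0.025],[0,-0.024,0.022],[0,-0.026,0.012],[0,-0.026,0.002],[0,-0.026,-0.005],[0,-0.026,-0.01],[0,-0.026,-0.013],[0,-0.026,-0.013]], spin=[0,0,0,0,0,0,0,0,0,0])

```text
t: 13.35
ee_pos: [0.5499, 0.3908, 0.134]
eef_rot: [-0.003, 0.727, 0.687, 0.008]
wrist_force: [0.3, 11.1, 17.0]
opening: 0.0238
finger_force: 34.3
```

```bash
cat >> h.py <<'E'
def prof(y0=.1,y1=.5,z0=.045,z1=.14,x0=.45,x1=.64,step=.02):
    im,P=cloud("side")
    m=(P[...,1]>y0)&(P[...,1]<y1)&(P[...,2]>z0)&(P[...,2]<z1)&(P[...,0]>x0)&(P[...,0]<x1); Q=P[m]
    for y in np.arange(y0,y1,step):
        q=Q[abs(Q[:,1]-y)<step/2]
        if len(q)>5: print(y.round(2),len(q),np.percentile(q[:,2],[2,50,98]).round(3))
    return im,P
E
python3 - <<'E'
from h import *
st(); prof()
E
```

```text
t 13.35
q [-0.132  0.737 -0.787  1.568  0.569  1.062 -1.12 ]
ee_pos [0.55  0.391 0.134]
eef_rot [-0.003  0.727  0.687  0.008]
wrist_force [ 0.282 11.096 16.99 ]
opening 0.024
finger_force 34.303
0.26 25 [0.05  0.067 0.075]
0.28 71 [0.046 0.056 0.077]
0.3 94 [0.048 0.058 0.082]
0.32 99 [0.046 0.066 0.089]
0.34 202 [0.046 0.068 0.094]
0.36 96 [0.073 0.097 0.125]
0.38 39 [0.117 0.129 0.14 ]
```

>>> carry_out(gripper=[0,0,0,0,0,0,0,0,0,0], xyz=[[-0.001,-0.012,0.007],[-0.001,-0.023,0.012],[-0.002,-0.036,0.016],[-0.003,-0.05,0.019],[-0.003,-0.064,0.021],[-0.004,-0.078,0.022],[-0.005,-0.092,0.023],[-0.005,-0.105,0.023],[-0.006,-0.118,0.022],[-0.006,-0.118,0.022]], spin=[0,0,0,0,0,0,0,0,0,0])

```text
t: 14.23
ee_pos: [0.5432, 0.2666, 0.1533]
eef_rot: [-0.002, 0.728, 0.685, 0.003]
wrist_force: [-2.7, 7.9, 8.6]
opening: 0.0233
finger_force: 34.5
```

```bash
python3 - <<'E'
from h import *
st(); im,P=prof(.1,.42,.012,.16); cv2.imwrite("pics/s6.png",cv2.resize(im[90:210,200:360],None,fx=5,fy=5,interpolation=cv2.INTER_CUBIC))
E
```

```text
t 14.233
q [ 0.106  0.613 -0.829  1.732  0.514  1.022 -0.967]
ee_pos [0.543 0.267 0.153]
eef_rot [-0.002  0.728  0.685  0.003]
wrist_force [-2.66   7.87   8.579]
opening 0.023
finger_force 34.516
0.14 6 [0.061 0.063 0.065]
0.16 50 [0.048 0.061 0.076]
0.18 253 [0.013 0.034 0.08 ]
0.2 174 [0.015 0.059 0.091]
0.22 180 [0.022 0.061 0.101]
0.24 275 [0.026 0.084 0.131]
0.26 78 [0.017 0.14  0.159]
0.28 20 [0.015 0.021 0.033]
0.3 25 [0.013 0.023 0.034]
0.32 21 [0.012 0.029 0.034]
0.34 31 [0.013 0.023 0.032]
0.36 141 [0.013 0.024 0.033]
```

View pics/s6.png

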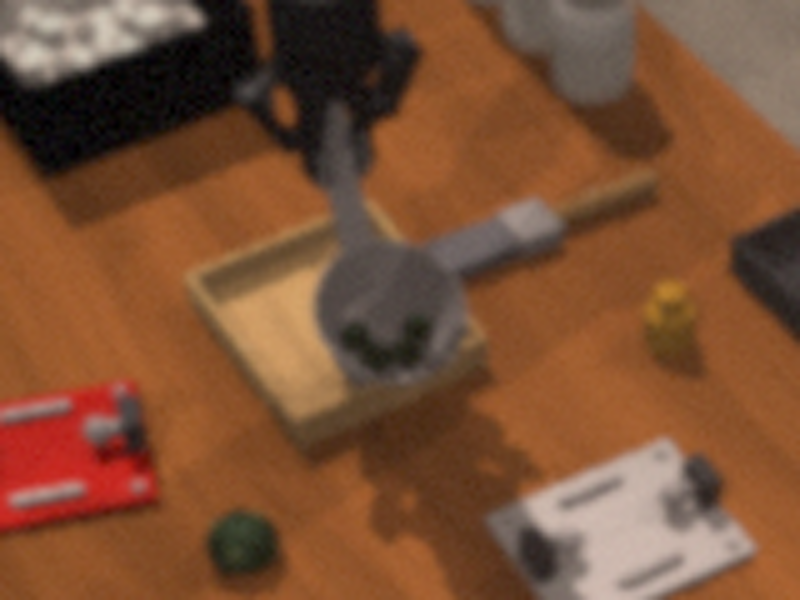

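The picture shows the cup slid toward the near-right tray wall, cup at (390,315), tipped about 35°, with the stones still in it. The floor is too slippery to pivot on. Instead I'll hook the notch above the foot on the outer side of the tray's left wall and tip the cup over that wall into the tray.

>>> carry_out(gripper=[0,0,0,0,0,0,0,0,0,0], xyz=[[0,0.002,0.018],[0,0.006,0.04],[0,0.015,0.06],[0,0.035,0.067],[0.001,0.06,0.067],[0.002,0.085,0.067],[0.003,0.11,0.067],[0.004,0.135,0.067],[0.005,0.16,0.067],[0.006,0.175,0.067]], spin=[0,0,0,0,0,0,0,0,0,0])

```text
t: 15.12
ee_pos: [0.5476, 0.4397, 0.2154]
eef_rot: [-0.001, 0.727, 0.686, -0.002]
wrist_force: [-0.1, 1.2, -3.9]
opening: 0.0236
finger_force: 32.7
```

```bash
python3 - <<'E'
from h import *
st(); im,P=prof(.28,.5,.037,.2)
m=(P[...,1]>.52)&(P[...,1]<.6)&(P[...,0]>.4)&(P[...,0]<.7); print("bin?",np.nanpercentile(P[m][:,2],[50,95,99]))
E
```

```text
t 15.117
q [-0.21   0.714 -0.819  1.404  0.526  1.252 -1.13 ]
ee_pos [0.548 0.44  0.215]
eef_rot [-0.001  0.727  0.686 -0.002]
wrist_force [-0.05   1.21  -3.937]
opening 0.024
finger_force 32.73
0.32 11 [0.119 0.122 0.125]
0.34 43 [0.106 0.121 0.134]
0.36 139 [0.077 0.117 0.143]
0.38 152 [0.075 0.122 0.154]
0.4 200 [0.086 0.128 0.164]
0.42 205 [0.118 0.155 0.197]
bin? [0.03548559 0.08838031 0.09236773]
```

>>> carry_out(gripper=[0,0,0,0,0,0,0,0,0,0], xyz=[[0,0.01,0],[0,0.02,-0.006],[0,0.02,-0.018],[0,0.02,-0.03],[0,0.02,-0.04],[0,0.02,-0.047],[0,0.02,-0.052],[0,0.018,-0.055],[0,0.014,-0.055],[0,0.01,-0.055]], spin=[0,0,0,0,0,0,0,0,0,0])

```text
t: 16.0
ee_pos: [0.549, 0.4485, 0.1636]
eef_rot: [0.0, 0.728, 0.686, 0.0]
wrist_force: [0.3, -0.1, -3.8]
opening: 0.0233
finger_force: 32.9
```

```bash
python3 - <<'E'
from h import *
st(); im,P=prof(.28,.5,.037,.2)
E
```

```text
t 16.0
q [-0.235  0.768 -0.791  1.434  0.566  1.174 -1.163]
ee_pos [0.549 0.448 0.164]
eef_rot [0.    0.728 0.686 0.   ]
wrist_force [ 0.321 -0.113 -3.828]
opening 0.023
finger_force 32.923
0.34 28 [0.059 0.066 0.075]
0.36 67 [0.049 0.064 0.083]
0.38 128 [0.044 0.065 0.095]
0.4 139 [0.048 0.071 0.102]
0.42 267 [0.055 0.089 0.134]
0.44 175 [0.08  0.168 0.198]
0.46 22 [0.16  0.186 0.2  ]
```

>>> carry_out(gripper=[0,0,0,0,0,0,0,0,0,0], xyz=[[0,-0.008,-0.003],[-0.001,-0.018,0.001],[-0.001,-0.028,0.005],[-0.002,-0.039,0.009],[-0.003,-0.05,0.013],[-0.003,-0.062,0.015],[-0.004,-0.074,0.017],[-0.005,-0.086,0.018],[-0.005,-0.094,0.018],[-0.005,-0.094,0.018]], spin=[0,0,0,0,0,0,0,0,0,0])

```text
t: 16.88
ee_pos: [0.5444, 0.3523, 0.1815]
eef_rot: [0.001, 0.729, 0.685, -0.0]
wrist_force: [-0.8, 1.7, -2.5]
opening: 0.0234
finger_force: 34.3
```

```bash
python3 - <<'E'
from h import *
st(); im,P=prof(.24,.5,.037,.2)
E
```

```text
t 16.883
q [-0.052  0.656 -0.83   1.591  0.522  1.13  -1.068]
ee_pos [0.544 0.352 0.182]
eef_rot [ 0.001  0.729  0.685 -0.   ]
wrist_force [-0.829  1.739 -2.537]
opening 0.023
finger_force 34.258
0.3 19 [0.043 0.048 0.06 ]
0.32 99 [0.041 0.052 0.077]
0.34 219 [0.041 0.065 0.198]
0.36 289 [0.051 0.1   0.196]
0.38 152 [0.063 0.084 0.119]
```

The hook works: the rim's front edge is at y 0.298 and z 0.045, a tilt of about 55°. I go on tipping.

>>> carry_out(gripper=[0,0,0,0,0,0,0,0,0,0], xyz=[[-0.001,-0.01,-0.002],[-0.001,-0.02,-0.004],[-0.002,-0.03,-0.006],[-0.002,-0.04,-0.009],[-0.003,-0.05,-0.012],[-0.003,-0.06,-0.015],[-0.004,-0.07,-0.019],[-0.004,-0.08,-0.024],[-0.005,-0.09,-0.029],[-0.005,-0.096,-0.032]], spin=[0,0,0,0,0,0,0,0,0,0])

```text
t: 17.77
ee_pos: [0.5386, 0.2567, 0.1484]
eef_rot: [0.0, 0.728, 0.685, -0.001]
wrist_force: [-0.0, 3.4, -1.7]
opening: 0.0235
finger_force: 35.0
```

```bash
python3 - <<'E'
from h import *
st(); im,P=prof(.16,.5,.037,.2)
hsv=cv2.cvtColor(im,cv2.COLOR_BGR2HSV); g=(hsv[...,0]>40)&(hsv[...,0]<95)&(hsv[...,1]>60)&(hsv[...,2]<110)
g&=(P[...,0]>.44)&(P[...,0]<.65)&(P[...,1]>.15)&(P[...,1]<.4); n,l,s,c=cv2.connectedComponentsWithStats(g.astype(np.uint8))
for i in range(1,n):
    if s[i,4]>8: print(s[i,4],c[i].round(),np.nanmedian(P[l==i],0).round(3))
cv2.imwrite("pics/s7.png",cv2.resize(im[90:210,200:360],None,fx=5,fy=5,interpolation=cv2.INTER_CUBIC))
E
```

```text
t 17.767
q [ 0.119  0.611 -0.832  1.751  0.523  1.017 -0.968]
ee_pos [0.539 0.257 0.148]
eef_rot [ 0.     0.728  0.685 -0.001]
wrist_force [-0.015  3.377 -1.661]
opening 0.024
finger_force 35.05
0.24 77 [0.156 0.188 0.2  ]
0.26 53 [0.15  0.174 0.199]
0.3 30 [0.038 0.065 0.137]
0.32 97 [0.038 0.062 0.115]
0.34 129 [0.038 0.055 0.103]
0.36 74 [0.039 0.065 0.096]
0.38 30 [0.049 0.085 0.098]
```

>>> carry_out(gripper=[0,0,0,0,0,0,0,0,0,0], xyz=[[0,-0.008,-0.003],[-0.001,-0.016,-0.006],[-0.001,-0.024,-0.009],[-0.002,-0.032,-0.013],[-0.002,-0.04,-0.018],[-0.003,-0.047,-0.023],[-0.003,-0.053,-0.027],[-0.003,-0.058,-0.031],[-0.003,-0.058,-0.031],[-0.003,-0.058,-0.031]], spin=[0,0,0,0,0,0,0,0,0,0])

```text
t: 18.65
ee_pos: [0.5366, 0.198, 0.1186]
eef_rot: [0.001, 0.729, 0.685, -0.001]
wrist_force: [-0.2, -2.9, 7.1]
opening: 0.0235
finger_force: 36.7
```

```bash
python3 - <<'E'
from h import *
st(); im,P=prof(.16,.5,.037,.2)
cv2.imwrite("pics/s8.png",cv2.resize(im[90:210,200:360],None,fx=5,fy=5,interpolation=cv2.INTER_CUBIC))
E
```

```text
t 18.65
q [ 0.212  0.609 -0.815  1.834  0.546  0.939 -0.91 ]
ee_pos [0.537 0.198 0.119]
eef_rot [ 0.001  0.729  0.685 -0.001]
wrist_force [-0.162 -2.937  7.142]
opening 0.023
finger_force 36.732
0.18 178 [0.127 0.172 0.199]
0.2 123 [0.123 0.173 0.197]
0.22 11 [0.13  0.15  0.188]
0.26 6 [0.099 0.121 0.129]
0.28 40 [0.048 0.098 0.113]
0.3 43 [0.038 0.091 0.108]
0.32 40 [0.037 0.058 0.104]
0.34 52 [0.04  0.098 0.116]
```

View pics/s8.png

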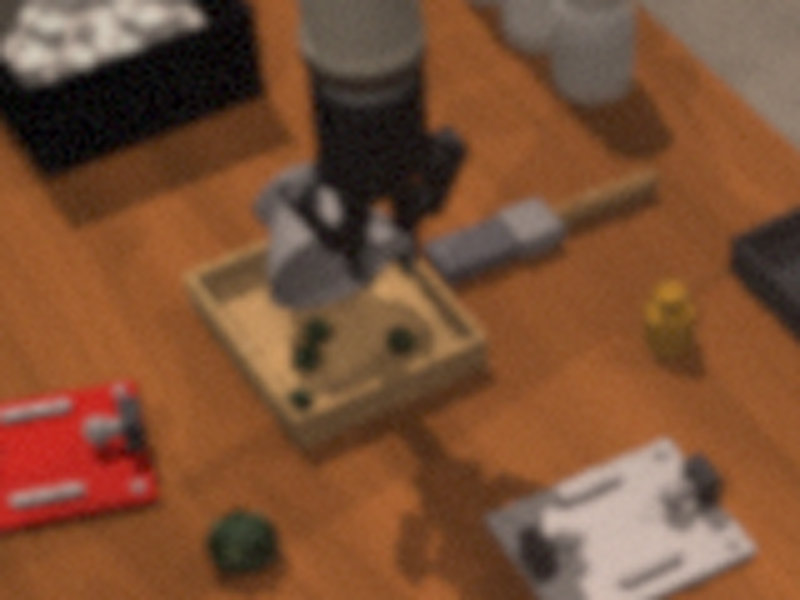

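All four stones now lie in the tray, at picture (317,330), (305,355), (402,342) and (302,400). I lift the empty dipper clear and move it to the right.

>>> carry_out(gripper=[0,0,0,0,0,0,0,0,0,0], xyz=[[0,0,0.008],[0,0,0.02],[0,0,0.035],[0,0,0.05],[0,0,0.067],[0,0,0.084],[0,0,0.1],[0,0,0.113],[0,0,0.12],[0,0,0.12]], spin=[0,0,0,0,0,0,0,0,0,0])

```text
t: 19.53
ee_pos: [0.5365, 0.201, 0.2401]
eef_rot: [0.001, 0.728, 0.686, 0.001]
wrist_force: [1.5, 0.8, -4.0]
opening: 0.0235
finger_force: 33.9
```

```bash
python3 - <<'E'
from h import *
st(); im,P=prof(.1,.45,.037,.26,.48,.6)
E
```

```text
t 19.533
q [ 0.292  0.468 -0.917  1.731  0.406  1.143 -0.804]
ee_pos [0.537 0.201 0.24 ]
eef_rot [0.001 0.728 0.686 0.001]
wrist_force [ 1.485  0.75  -3.958]
opening 0.024
finger_force 33.863
0.2 42 [0.242 0.253 0.26 ]
0.22 79 [0.096 0.107 0.247]
0.24 231 [0.098 0.123 0.211]
0.26 200 [0.105 0.123 0.193]
0.28 187 [0.112 0.142 0.169]
0.3 63 [0.128 0.162 0.17 ]
```

>>> carry_out(gripper=[0,0,0,0,0,0,0,0,0,0], xyz=[[0,-0.02,0],[0,-0.045,0],[0,-0.07,0],[0,-0.095,0],[0,-0.12,0],[0,-0.137,0],[0,-0.141,-0.02],[0,-0.141,-0.045],[0,-0.141,-0.068],[0,-0.141,-0.08]], spin=[0,0,0,0,0,0,0,0,0,0])

```text
t: 20.42
ee_pos: [0.5332, 0.0585, 0.1547]
eef_rot: [-0.002, 0.728, 0.686, -0.002]
wrist_force: [-0.7, -0.8, -3.9]
opening: 0.0233
finger_force: 33.8
```

>>> carry_out(gripper=[0,0,0,0,0,0,0,0,0,0], xyz=[[0,0.01,-0.001],[0,0.022,0.001],[0,0.034,0.005],[0,0.046,0.008],[0,0.058,0.011],[0,0.07,0.014],[0,0.082,0.016],[0,0.094,0.017],[0,0.104,0.018],[0,0.104,0.018]], spin=[0,0,0,0,0,0,0,0,0,0])

```text
t: 21.25
ee_pos: [0.5366, 0.1671, 0.1775]
eef_rot: [0.0, 0.727, 0.687, 0.002]
wrist_force: [2.1, -1.5, 1.5]
opening: 0.0235
finger_force: 34.6
```

```bash
python3 - <<'E'
from h import *
st(); im,P=prof(.0,.35,.012,.22,.48,.6)
E
```

```text
t 21.25
q [ 0.32   0.515 -0.871  1.819  0.458  1.018 -0.789]
ee_pos [0.537 0.167 0.177]
eef_rot [0.    0.727 0.687 0.002]
wrist_force [ 2.068 -1.497  1.451]
opening 0.023
finger_force 34.623
0.0 16 [0.013 0.029 0.04 ]
0.02 6 [0.013 0.014 0.02 ]
0.04 18 [0.012 0.013 0.017]
0.1 9 [0.045 0.048 0.056]
0.12 99 [0.039 0.048 0.066]
0.14 148 [0.036 0.055 0.092]
0.16 346 [0.036 0.088 0.217]
0.18 350 [0.017 0.081 0.196]
0.2 37 [0.021 0.073 0.09 ]
0.24 28 [0.014 0.024 0.03 ]
0.3 6 [0.012 0.013 0.014]
0.32 6 [0.012 0.013 0.013]
```

>>> carry_out(gripper=[0,0,0,0,0,0,0,0,0,0], xyz=[[0,0.01,-0.002],[0,0.02,-0.004],[0,0.03,-0.007],[0,0.04,-0.01],[0,0.05,-0.014],[0,0.05,-0.014],[0,0.048,0.0],[0,0.046,0.02],[0,0.044,0.045],[0,0.044,0.062]], spin=[0,0,0,0,0,0,0,0,0,0])

```text
t: 22.13
ee_pos: [0.5346, 0.2079, 0.2391]
eef_rot: [-0.001, 0.728, 0.686, -0.001]
wrist_force: [0.4, 1.0, -2.1]
opening: 0.0236
finger_force: 32.6
```

```bash
python3 - <<'E'
from h import *
st(); im,P=prof(.0,.35,.04,.26,.48,.6)
E
```

```text
t 22.133
q [ 0.273  0.471 -0.909  1.726  0.401  1.146 -0.812]
ee_pos [0.535 0.208 0.239]
eef_rot [-0.001  0.728  0.686 -0.001]
wrist_force [ 0.423  1.042 -2.073]
opening 0.024
finger_force 32.582
0.1 38 [0.134 0.14  0.151]
0.12 70 [0.121 0.138 0.155]
0.14 124 [0.106 0.129 0.166]
0.16 235 [0.099 0.132 0.18 ]
0.18 296 [0.128 0.156 0.194]
0.2 222 [0.142 0.218 0.259]
```

The dipper is back to about 30° of tilt. I carry it to the mat.

>>> carry_out(gripper=[0,0,0,0,0,0,0,0,0,0], xyz=[[0.001,-0.01,0],[0.003,-0.028,0],[0.005,-0.05,0],[0.008,-0.074,0],[0.011,-0.1,0],[0.014,-0.126,0],[0.017,-0.152,0],[0.02,-0.178,0],[0.022,-0.204,0],[0.024,-0.23,0]], spin=[0,0,0,0,0,0,0,0,0,0])

```text
t: 23.02
ee_pos: [0.5578, -0.0244, 0.2359]
eef_rot: [-0.002, 0.728, 0.685, -0.001]
wrist_force: [0.4, -0.2, -3.7]
opening: 0.0234
finger_force: 32.6
```

>>> carry_out(gripper=[0,0,0,0,0,0,0,0,0,0], xyz=[[0.003,-0.026,0],[0.006,-0.052,0],[0.009,-0.078,0],[0.012,-0.104,0],[0.015,-0.13,0],[0.018,-0.155,0],[0.02,-0.175,0],[0.022,-0.189,0],[0.023,-0.195,0],[0.023,-0.195,0]], spin=[0,0,0,0,0,0,0,0,0,0])

```text
t: 23.85
ee_pos: [0.5817, -0.2188, 0.2367]
eef_rot: [-0.001, 0.729, 0.685, -0.0]
wrist_force: [0.0, -1.0, -3.4]
opening: 0.0234
finger_force: 32.7
```

```bash
python3 - <<'E'
from h import *
st(); im,P=prof(-.45,-.1,.04,.26,.5,.65)
im,P=cloud("top"); m=(P[...,1]>-.36)&(P[...,1]<-.14)&(P[...,0]>.48)&(P[...,0]<.66)&(P[...,2]>.06)&(P[...,2]<.2)
Q=P[m]
for y in np.arange(-.36,-.14,.02):
    q=Q[abs(Q[:,1]-y)<.01]
    if len(q)>5: print("top",y.round(2),len(q),np.percentile(q[:,2],[2,50,98]).round(3),q[:,0].min().round(3),q[:,0].max().round(3))
E
```

```text
t 23.85
q [ 0.897  0.537 -0.813  1.609  0.413  1.179 -0.069]
ee_pos [ 0.582 -0.219  0.237]
eef_rot [-0.001  0.729  0.685 -0.   ]
wrist_force [ 0.008 -0.994 -3.391]
opening 0.023
finger_force 32.677
-0.33 42 [0.131 0.137 0.143]
-0.31 140 [0.12  0.133 0.15 ]
-0.29 198 [0.11  0.129 0.162]
-0.27 275 [0.107 0.127 0.17 ]
-0.25 304 [0.11  0.14  0.186]
-0.23 322 [0.117 0.197 0.258]
-0.21 17 [0.246 0.253 0.259]
top -0.24 59 [0.107 0.123 0.165] 0.546 0.566
top -0.22 40 [0.117 0.124 0.131] 0.553 0.594
```

>>> carry_out(gripper=[0,0,0,0,0,0,0,0,0,0], xyz=[[0,0,-0.012],[0,0,-0.027],[0,0,-0.042],[0,0,-0.053],[0,0,-0.06],[0,0,-0.065],[0,0,-0.069],[0,0,-0.072],[0,0,-0.074],[0,0,-0.076]], spin=[0,0,0,0,0,0,0,0,0,0])

```text
t: 24.78
ee_pos: [0.5832, -0.2173, 0.1626]
eef_rot: [0.0, 0.728, 0.686, 0.0]
wrist_force: [-0.1, -0.2, -3.9]
opening: 0.0232
finger_force: 32.6
```

>>> carry_out(gripper=[0,0,0,0,0,0,0,0,0,0], xyz=[[0,0,-0.002],[0,0.004,-0.005],[0,0.01,-0.008],[0,0.017,-0.011],[0,0.024,-0.015],[0,0.031,-0.019],[0,0.038,-0.023],[0,0.044,-0.028],[0,0.05,-0.032],[0,0.05,-0.032]], spin=[0,0,0,0,0,0,0,0,0,0])

```text
t: 25.62
ee_pos: [0.5832, -0.1646, 0.1298]
eef_rot: [-0.0, 0.727, 0.687, 0.001]
wrist_force: [3.1, 1.5, 3.1]
opening: 0.024
finger_force: 31.7
```

```bash
python3 - <<'E'
from h import *
st(); im,P=prof(-.45,-.1,.02,.2,.5,.65)
E
```

```text
t 25.617
q [ 0.786  0.627 -0.759  1.742  0.506  0.979 -0.225]
ee_pos [ 0.583 -0.165  0.13 ]
eef_rot [-0.     0.727  0.687  0.001]
wrist_force [3.072 1.467 3.086]
opening 0.024
finger_force 31.716
-0.31 26 [0.065 0.07  0.076]
-0.29 85 [0.044 0.063 0.079]
-0.27 165 [0.022 0.041 0.079]
-0.25 226 [0.023 0.044 0.085]
-0.23 233 [0.034 0.051 0.09 ]
-0.21 227 [0.045 0.075 0.098]
-0.19 91 [0.095 0.113 0.199]
-0.17 252 [0.128 0.164 0.198]
-0.15 37 [0.142 0.182 0.199]
```

>>> carry_out(gripper=[0,0,0,0,0,0,0,0,0,0], xyz=[[0,0.005,-0.004],[0,0.01,-0.008],[0,0.015,-0.012],[0,0.019,-0.016],[0,0.023,-0.02],[0,0.026,-0.023],[0,0.028,-0.026],[0,0.028,-0.028],[0,0.028,-0.028],[0,0.028,-0.028]], spin=[0,0,0,0,0,0,0,0,0,0])

```text
t: 26.5
ee_pos: [0.5839, -0.1377, 0.1033]
eef_rot: [0.0, 0.728, 0.686, 0.001]
wrist_force: [2.0, 3.8, 9.1]
opening: 0.0232
finger_force: 29.0
```

```bash
python3 - <<'E'
from h import *
st(); im,P=prof(-.45,-.1,.02,.2,.5,.65)
E
```

```text
t 26.5
q [ 0.732  0.65  -0.74   1.774  0.534  0.927 -0.295]
ee_pos [ 0.584 -0.138  0.103]
eef_rot [0.    0.728 0.686 0.001]
wrist_force [1.958 3.841 9.127]
opening 0.023
finger_force 28.999
-0.29 38 [0.055 0.074 0.079]
-0.27 115 [0.021 0.049 0.079]
-0.25 185 [0.021 0.038 0.079]
-0.23 208 [0.03  0.039 0.076]
-0.21 232 [0.033 0.052 0.078]
-0.19 138 [0.05  0.071 0.086]
-0.17 67 [0.08  0.094 0.106]
-0.15 365 [0.103 0.162 0.199]
-0.13 92 [0.115 0.155 0.199]
```

Upright on the mat, with the rim level at 0.078 m. I ease the load, open the fingers and withdraw straight up.

>>> carry_out(gripper=[0,0,0.35,0.5,0.7,1,1,1,1,1], xyz=[[0,-0.001,0.001],[0,-0.001,0.0015],[0,-0.001,0.0015],[0,-0.001,0.0015],[0,-0.001,0.0015],[0,-0.001,0.0015],[0,-0.001,0.0015],[0,-0.001,0.0015],[0,-0.001,0.0015],[0,-0.001,0.0015]], spin=[0,0,0,0,0,0,0,0,0,0])

```text
t: 27.38
ee_pos: [0.5827, -0.1403, 0.1037]
eef_rot: [-0.0, 0.728, 0.686, -0.0]
wrist_force: [0.1, 0.3, 0.2]
opening: 0.0855
finger_force: 0.0
```

>>> carry_out(gripper=[1,1,1,1,1,1,1,1,1,1], xyz=[[0,0,0.01],[0,0,0.025],[0,0,0.045],[0,0,0.07],[0,0,0.1],[0,0,0.13],[-0.03,0,0.15],[-0.065,0,0.15],[-0.1,0,0.15],[-0.13,0,0.15]], spin=[0,0,0,0,0,0,0,0,0,0])

```text
t: 28.22
ee_pos: [0.4514, -0.1397, 0.2551]
eef_rot: [0.001, 0.728, 0.686, -0.0]
wrist_force: [0.2, 0.3, 0.5]
opening: 0.0854
finger_force: 0.0
```

```bash
python3 - <<'E'
from h import *
from scipy.optimize import least_squares
st(); im,P=cloud("side"); t,PT=cloud("top")
cv2.imwrite("pics/f.png",np.vstack([cv2.resize(im[80:300,200:480],(700,550))[:300],cv2.resize(t[120:290,140:420],(700,425))[:300]]))
cv2.imwrite("pics/f.png",np.hstack([cv2.resize(im[90:290,220:420],(400,400)),cv2.resize(t[120:280,150:410][:, :],(400,246)).__array__() if 0 else cv2.copyMakeBorder(cv2.resize(t[130:270,150:410],(400,215)),0,185,0,0,cv2.BORDER_CONSTANT)]))
for n,C in(("side",P),("top",PT)):
    m=(C[...,1]>-.33)&(C[...,1]<-.195)&(C[...,0]>.5)&(C[...,0]<.66)&(C[...,2]>.07)&(C[...,2]<.083); Q=C[m]
    if len(Q)>20:
        f=least_squares(lambda p:np.hypot(Q[:,0]-p[0],Q[:,1]-p[1])-.0545,[.58,-.25],loss="soft_l1",f_scale=.003); print(n,len(Q),f.x.round(3),Q[:,2].mean())
E
```

```text
t 28.217
q [ 1.076  0.22  -0.935  1.942  0.203  1.075 -0.004]
ee_pos [ 0.451 -0.14   0.255]
eef_rot [ 0.001  0.728  0.686 -0.   ]
wrist_force [0.176 0.341 0.482]
opening 0.085
finger_force 0.0
side 142 [ 0.578 -0.242] 0.07504596684281852
top 93 [ 0.579 -0.239] 0.07515862026764912
```

View pics/f.png

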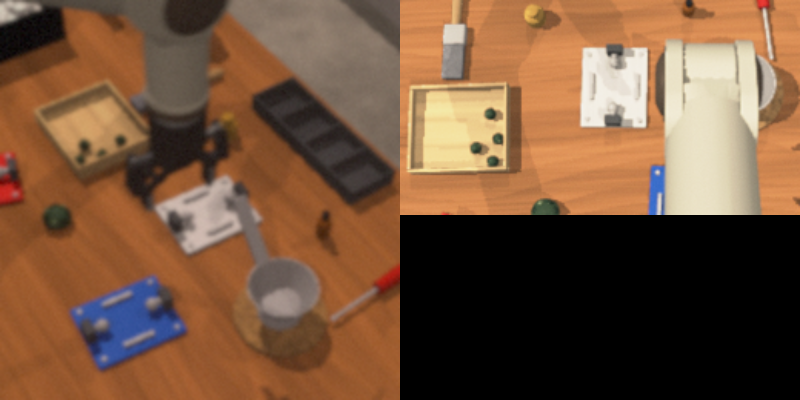

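The last picture shows the empty dipper upright on the mat at (283,300), four stones in the tray at (490,115), (497,140), (476,148) and (492,161) in the right half, and the gripper clear.

```bash
python3 -c "
from station import job; print(job.job_done())"
```

```text
the job is handed in; nothing more can be done
None
```

The job is handed in, with no verdict returned: the four stones are in the tray, the empty dipper stands upright near the middle of the cork mat, the bystander objects I could see look unmoved, and the arm is clear at about 28 s of the 67 s allowed.

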